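# Return the frame weight to its cradle and latch the keeper

### The job

Put the blue cast iron frame weight back into the cradle with the blue label: set it down gently on the sloping bed, rib up, and slide it fully home against the toe stop, under the lip. Then press that cradle's sprung keeper down, without forcing it, until its detent holds it down behind the weight. Leave the other two keepers up and do not disturb the mallet, the glazing tool and the brass clip.

Things in the scene. Friction and masses are not known exactly. Their poses are not given: they have to be found in the camera images.
- weight: blue cast iron frame weight of about 0.8 kg: a bar 120 long (x), 38 wide (y), 22 high (z), with a grip rib on top, 44 long, 14 thick and 38 high (z = 22 to 60), over the middle. Origin: centre of the underside, z up through the rib. The same either way round. It starts standing on the bench, rib up
- blue_cradle: fixed steel cradle, blue labels on its lip, back and hinge cheeks. Origin: on the sloping bed, under the weight's middle when it is fully home, 55 above the bench. z square to the bed, x up its 24 degree slope, away from the robot, y across. Bed: plane z = 0, x -70 to 140. Side guides x -55 to 65, 44 apart, 14 high, their flares reach z = 22 and y = +-33
- blue_lip (a point): middle of the lower edge of the lip at the low end of the blue cradle. In the cradle frame it lies at (-52, 0, 27): the lip is 60 wide, 5 thick, and juts 8 over the toe; the toe stop is the face x = -60. Load from above with the weight 10 to 14 up the slope from home, then slide it down under the lip
- blue_hinge (a point): hinge axis of the blue keeper, along the cradle's y, at (120, 0, 24) in the cradle frame, between two cheeks 34 long (x), up to z = 37 and y = +-29
- blue_keeper (a joint): steel arm 34 wide on the blue cradle, rad: 0 = up, 56 degrees off the bed, tip up towards the robot; 0.93 = held by its detent; end stop 1.01. A spring lifts it; past about 0.75 it snaps down by itself; takes up to 15 N at the pad. When down it lies 6 above the weight's heel and its tooth stands 7 behind the heel, down to z = 12; the weight must be within 4 of home
- blue_pad (a point): middle of the top face of the black press pad on the blue keeper (pad 36 wide, 44 to 76 from the hinge axis along the arm; this point 60 along the arm and 14 above the arm's line through the hinge); it moves with the keeper
- red_cradle: fixed steel cradle, red labels on its lip, back and hinge cheeks. Origin and axes as for the blue one
- yellow_cradle: fixed steel cradle, yellow labels on its lip, back and hinge cheeks. Origin and axes as for the blue one
- red_keeper (a joint): keeper of the red cradle, rad, values as for the blue one
- yellow_keeper (a joint): keeper of the yellow cradle, rad, values as for the blue one
- mallet: hickory mallet lying on the bench, a bystander: 210 long (x -120 to +90), head 60 x 100 x 55 at +x. Origin under the handle line, on the bench
- glazing_tool: red plastic glazing tool lying on the bench, a bystander: 140 long (x), 36 wide, 18 high. Origin: underside
- clip: brass offset clip lying on the bench, a bystander: Z-shaped, 73 long (x), 24 wide, 16 high. Origin: underside
Mind the look-alikes: they are no part of the job. There is more than one size of the weight; the one meant has the size given above.

How it is judged:
On the way, in this order (a step that is already met when the one before it is completed fails the run):
1. the weight lies fully home in the blue cradle while its keeper is still up (x of weight in the frame of blue_cradle between -0.004 and 0.003 m and y of weight in the frame of blue_cradle between -0.007 and 0.007 m and z of weight in the frame of blue_cradle between -0.003 and 0.004 m and angle between the z axis of weight and the z axis of blue_cradle, either way round below 0.08 rad and angle between the x axis of weight and the x axis of blue_cradle, either way round below 0.1 rad and value of joint blue_keeper below 0.3 rad), for 0.2 s.
2. the blue keeper is down past its detent, with the weight still home (x of weight in the frame of blue_cradle between -0.004 and 0.003 m and y of weight in the frame of blue_cradle between -0.007 and 0.007 m and z of weight in the frame of blue_cradle between -0.003 and 0.004 m and angle between the z axis of weight and the z axis of blue_cradle, either way round below 0.08 rad and angle between the x axis of weight and the x axis of blue_cradle, either way round below 0.1 rad and value of joint blue_keeper above 0.85 rad), for 0.2 s.
At the end, for the whole second after the job is handed in: The weight rests flat in the blue cradle (4 mm, 0.08 rad), against the toe stop (at most 3 mm short), within 7 mm of the middle and 0.1 rad of straight; the blue keeper is held down by its detent (above 0.85 rad); the red and yellow keepers are up (below 0.3 rad) (all of step 2 and linear speed of weight below 0.02 m/s and angular speed of weight below 0.1 rad/s and value of joint each of red_keeper, yellow_keeper below 0.3 rad); the robot touches nothing.
It fails at once if the blue keeper is forced (the robot presses it with more than 40 N) (contact force between the arm and blue_keeper above 40 N).
It fails at once if the weight is slammed or rammed into the blue cradle (more than 150 N) (contact force between weight and blue_cradle above 150 N).
It fails at once if the weight is dropped onto the blue cradle's bed (faster than 0.35 m/s just above it) (linear speed of weight above 0.35 m/s and z of weight in the frame of blue_cradle between -0.01 and 0.02 m and x of weight in the frame of blue_cradle between -0.03 and 0.03 m and y of weight in the frame of blue_cradle between -0.02 and 0.02 m).
It fails at once if the keeper of another cradle is pressed down (value of joint any of red_keeper, yellow_keeper above 0.6 rad).
It fails at once if the mallet, the glazing tool or the clip is moved by more than 30 mm (distance of any of mallet, glazing_tool, clip from where it was at the start of the episode above 0.03 m).
It also fails if it takes over 58 s, if anything falls off the work surface, if the arm or the gripper's body presses on something with over 40 N, if the wrist force passes 120 N, or if a joint passes its speed limit or range.

### The arm

A 6-joint arm with a two-finger parallel gripper is mounted at the origin on the work surface. World frame = base frame: x ahead of the robot, y to its left, z up, the work surface at z = 0. Lengths are in m, angles in rad, forces in N, time in s.
With the tool pointing down it reaches from about 0.25 to 0.725 m from the base axis. Payload 4 kg.
Tool frame: the origin (TCP) lies midway between the tips of the shut fingers; the grasp point (between the pads) lies 19 mm behind it (bot.grip_depth is the distance from the TCP to the grasp point, in m); z points along the fingers, y is the line along which they close (so a half turn about z gives the same grasp; the last joint's range is limited). The gripper opens to 85 mm and grips with 20 to 120 N. Pads are 22 mm wide; open, the fingers measure 114 mm over their backs; the gripper's body (76 mm by 85 mm) begins 54 mm behind the grasp point. The pads swing forward as they close: fully open they stand 13 mm farther back than shut.
Start: joints at [-1.109, 0.241, 0.005, 1.335, 0, 1.571], TCP at [0.223, -0.448, 0.231] pointing down, gripper open.
Joint ranges: [-2.72, 2.72], [-1.05, 1.87], [-1.09, 1.28], [-1.99, 2.15], [-1.42, 1.44], [-3.14, 3.14]. Speed limits (rad/s): [2.79, 2.79, 3.14, 3.14, 3.14, 3.14].

### API

Orientations are given as a unit quaternion [x, y, z, w].
In Python, from workcell import bot gives the robot as it stands.
- The arm moves only by the shell command python3 -m creep 'ROWS'. ROWS is JSON, one flat list of numbers, 5 for each row, row after row: the shift along the world's x, y, z in m, then the turn about the world's z in rad, then the finger opening in m, from 0 to 0.0854. In form: [x, y, z, twist, claw, x, y, z, twist, claw, ...]. A call has 1 to 10 rows; each row is the pose to reach, as a shift and turn from the pose commanded when the call began; what a row does not reach only later rows make up. A row lasts 1/12 s, in which the tool goes at most 41.7 mm and 7.16 degrees, less where a joint would pass 70% of its speed; a pose out of reach is approached as far as the arm can. A call with a gripper value outside its range is refused whole. The fingers move at their own pace and stop on an object; the grip force is fixed at half the most. Time passes only in rows, so rows that repeat a pose let the fingers close. It gives the time, the measured TCP pose, the force, the opening and the grip force at its end, in the units of the state.
- bot.get_obs(): the state, without advancing time (a new reading comes with each control period).
- bot.camera(name): name is "scene" or "top" or "wrist"; returns a dict with "pixels" (400x640x3 uint8, red, green, blue), "camera_matrix" (3x3 intrinsics, pixels), "extrinsics" (4x4, takes a point from world to camera coordinates); the wrist camera has in their place "T_tool_cam" (4x4, takes a point from camera to tool coordinates, whose origin is the TCP and whose axes are the flange's). Camera axes: x right, y down, z forward; pixel columns grow to the right and rows downward; lengths in m; the calibration is good to about 2 mm. The wrist camera is an equidistant fisheye: a pixel r from the principal point sees the ray r / f radians off the axis. A picture is of the moment at which its call begins: read the wrist's pose just before it. There is no depth.
- bot.job_done(): hands the job in; it is judged then, once.
Trained networks look in the newest picture that a camera, given by its name, has taken for a name from the list of things; names that differ only in an ending like _2 or _b are one class to them, and where a whole thing is asked for, a point or a joint stands for the part that bears it (a point fixed in the world has none). Each returns a list of dicts, best first, with "score" (0 to 1); they miss things now and then, are a little off and sometimes report something else, mostly with a low value. They report only what shows in the picture. A call takes as long as a camera call. They do not tell look-alikes from the thing itself.
- bot.look_for(camera, thing): "centre" ([column, row] as shares, 0 to 1, of the picture: columns of its width, rows of its height, amid what is visible of it).
- bot.place_of(camera, thing): "centre" ([column, row] as shares, 0 to 1, of the picture: columns of its width, rows of its height: a listed point, or the origin of a listed thing).
The state is a dict: "clock": time; "joint_pos": joint angles; "joint_vel": joint speeds; "tau": joint torques, N m; "eef_pos": TCP position; "tool_rot": TCP orientation; "ft_force": force on the tool from outside, world axes, zero at the start; "ft_torque": the same for the moment, N m; "grip_width": finger opening in m; "grasp_force": force on a finger pad.
Only numpy, scipy, OpenCV 4.12 (cv2) and the standard library are available. Lean on these libraries where they do the work, as an engineer would, in place of code of your own. Each camera call takes 0.05 s, during which the arm holds its last target. There are 200 camera calls.

## Working session

There is one attempt and no reset: what is moved stays moved. The work goes in short steps, Python scripts to look and compute and a shell command to move; the robot and the scene stay as the last step left them, time stands still between calls to the robot, and variables do not carry over. Pictures are saved under pics/ and viewed, at most 10 in all, crops included, and the job is handed in when it is done.

```bash
ls; mkdir -p pics; cat > h.py <<'E'
import numpy as np, cv2
from workcell import bot
from scipy.spatial.transform import Rotation as R
def ray(cam, c, uv, obs=None):
    """origin, direction in world for pixel uv"""
    K=np.array(c["camera_matrix"])
    if cam=="wrist":
        x=(uv[0]-K[0,2])/K[0,0]; y=(uv[1]-K[1,2])/K[1,1]; t=np.hypot(x,y)
        d=np.array([x/t*np.sin(t),y/t*np.sin(t),np.cos(t)]) if t>1e-9 else np.array([0,0,1.])
        T=np.array(c["T_tool_cam"]); W=np.eye(4); W[:3,:3]=R.from_quat(obs["tool_rot"]).as_matrix(); W[:3,3]=obs["eef_pos"]
        M=W@T
    else:
        d=np.linalg.inv(K)@[uv[0],uv[1],1]; M=np.linalg.inv(np.array(c["extrinsics"]))
    d=M[:3,:3]@d
    return M[:3,3], d/np.linalg.norm(d)
def tri(rays):
    A=sum(np.eye(3)-np.outer(d,d) for o,d in rays); b=sum((np.eye(3)-np.outer(d,d))@o for o,d in rays)
    p=np.linalg.solve(A,b); return p,[float(np.linalg.norm(np.cross(p-o,d))) for o,d in rays]
def atz(r,z): o,d=r; return o+d*(z-o[2])/d[2]
def snap(cam,name=None):
    o=bot.get_obs(); c=bot.camera(cam)
    if name: cv2.imwrite(f"pics/{name}.png",cv2.cvtColor(np.array(c["pixels"]),cv2.COLOR_RGB2BGR))
    return c,o
E
python3 - <<'E'
from h import *
np.set_printoptions(precision=4,suppress=True)
cs={}
for cam in ["scene","top","wrist"]:
    c,o=snap(cam,cam+"0"); cs[cam]=c
    print(cam,np.array(c["camera_matrix"]).round(1).tolist(), (np.linalg.inv(c["extrinsics"]) if cam!="wrist" else c["T_tool_cam"]))
    for t in ["weight","blue_cradle","blue_lip","blue_hinge","blue_pad","red_cradle","yellow_cradle","mallet","glazing_tool","clip"]:
        l=bot.place_of(cam,t)
        print(t,[(round(x["score"],2),(np.array(x["centre"])*[640,400]).round(1).tolist()) for x in l[:4]])
print(bot.get_obs())
a=cv2.imread("pics/scene0.png");b=cv2.imread("pics/top0.png")
E
```

```text
pics
scene [[417.0, 0.0, 331.9], [0.0, 417.0, 201.4], [0.0, 0.0, 1.0]] [[ 0.5002  0.6488 -0.5734  1.1522]
 [ 0.8659 -0.3725  0.3337 -0.3708]
 [ 0.0029 -0.6635 -0.7482  0.9615]
 [ 0.      0.      0.      1.    ]]
weight [(0.82, [341.5, 195.8]), (0.8, [284.3, 230.0]), (0.64, [224.6, 203.2])]
blue_cradle [(0.74, [401.4, 228.8]), (0.25, [285.1, 228.0])]
blue_lip [(0.86, [388.1, 212.6]), (0.69, [430.4, 189.0])]
blue_hinge [(0.8, [430.2, 234.4])]
blue_pad []
red_cradle [(0.71, [350.3, 248.8])]
yellow_cradle [(0.95, [300.4, 274.9]), (0.72, [221.1, 281.2])]
mallet [(0.69, [433.1, 192.0]), (0.64, [401.5, 228.0]), (0.4, [201.2, 244.1])]
glazing_tool [(0.72, [221.0, 280.6])]
clip [(0.59, [201.1, 243.7])]
top [[425.4, 0.0, 314.8], [0.0, 425.4, 188.7], [0.0, 0.0, 1.0]] [[ 0.013  -0.9811  0.1931  0.3085]
 [-0.9997 -0.0092  0.0206 -0.0143]
 [-0.0184 -0.1934 -0.981   1.1012]
 [ 0.      0.      0.      1.    ]]
weight [(0.94, [407.7, 295.1]), (0.86, [360.7, 219.0]), (0.85, [279.2, 232.3])]
blue_cradle [(0.67, [260.6, 140.9])]
blue_lip [(0.7, [259.0, 162.3])]
blue_hinge [(0.68, [246.8, 93.8])]
blue_pa
[... 422 characters left out ...]
 1.    ]]
weight [(0.57, [180.0, 65.9])]
blue_cradle []
blue_lip [(0.52, [295.2, 12.2])]
blue_hinge []
blue_pad []
red_cradle []
yellow_cradle []
mallet []
glazing_tool []
clip [(0.57, [297.8, 12.9])]
{'clock': 1.65, 'joint_pos': array([-1.109 ,  0.2406,  0.005 ,  1.3352,  0.    ,  1.5708]), 'joint_vel': array([ 0.0008, -0.0008, -0.0002, -0.001 ,  0.0006, -0.0017]), 'tau': array([  0.0018, -37.2199,  25.2686,   0.0013,   0.0003,  -0.    ]), 'eef_pos': array([ 0.2228, -0.4476,  0.2313]), 'tool_rot': array([ 0.9735,  0.2288,  0.    , -0.    ]), 'ft_force': array([-0.3219,  0.3945,  0.5132]), 'ft_torque': array([-0.0104,  0.0346,  0.0017]), 'grasp_force': 0.0, 'grip_width': 0.08550076614497362}
```

```bash
python3 - <<'E'
import cv2,numpy as np
a=cv2.imread("pics/top0.png")[60:360,150:500]; cv2.imwrite("pics/top0c.png",cv2.resize(a,None,fx=2,fy=2,interpolation=cv2.INTER_CUBIC))
a=cv2.imread("pics/scene0.png")[140:340,170:470]; cv2.imwrite("pics/scene0c.png",cv2.resize(a,None,fx=2.6,fy=2.6,interpolation=cv2.INTER_CUBIC))
E
```

```text
(no output)
```

View pics/top0c.png

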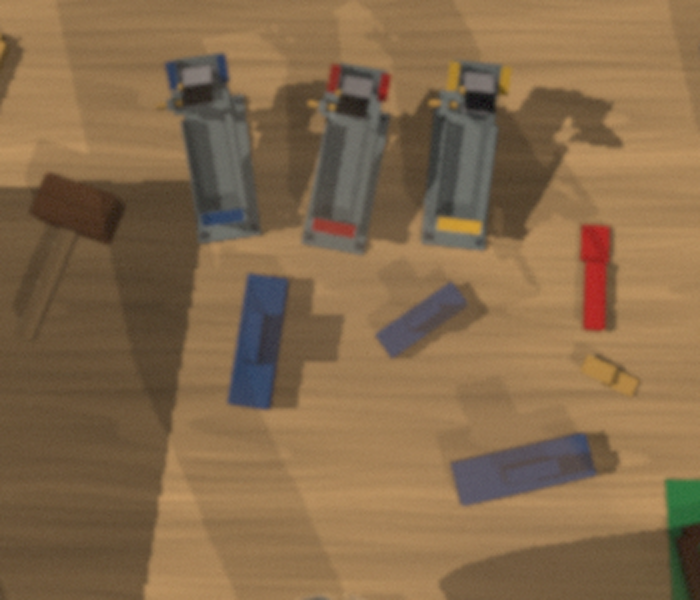

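View pics/scene0c.png

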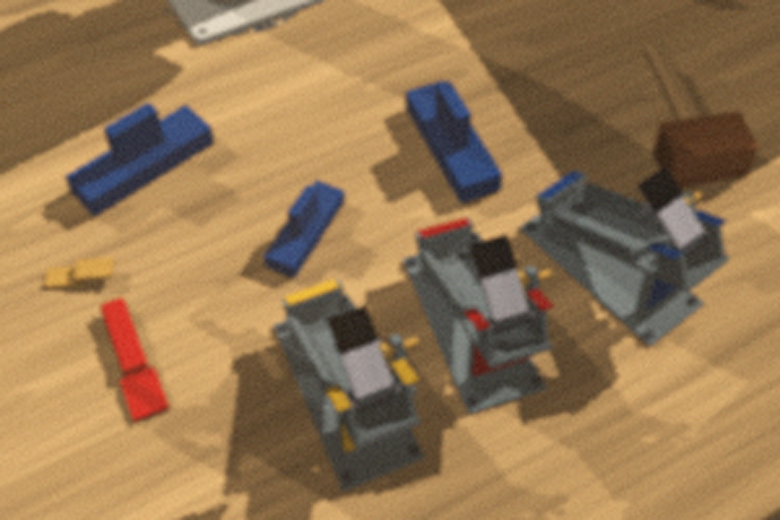

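Three blue weights, top-view pixels: A (279,232), B (361,219), C (408,295). By eye, A and C are about 165 mm long and B about 120 x 38, so B fits. I'll check this numerically and in a crop.

```bash
cat > cal.py <<'E'
from h import *
np.set_printoptions(precision=4,suppress=True)
CAL={"scene":(np.array([[417.0,0,331.9],[0,417,201.4],[0,0,1]])),"top":None}
E
python3 - <<'E'
from h import *
np.set_printoptions(precision=4,suppress=True)
cs={k:snap(k,k+"1")[0] for k in("scene","top")}
T=lambda uv:ray("top",cs["top"],uv); S=lambda uv:ray("scene",cs["scene"],uv)
for n,a,b in [("A",(279.2,232.3),(341.5,195.8)),("B",(360.7,219),(284.3,230)),("C",(407.7,295.1),(224.6,203.2)),
 ("lip",(259,162.3),(388.1,212.6)),("hinge",(246.8,93.8),(430.2,234.4)),("crad",(260.6,140.9),(401.4,228.8)),("redcr",(321,148.8),(350.3,248.8)),("yelcr",(381.3,146.4),(300.4,274.9))]:
    print(n,*tri([T(a),S(b)]))
im=np.array(cs["top"]["pixels"]); hsv=cv2.cvtColor(im,cv2.COLOR_RGB2HSV)
m=cv2.inRange(hsv,(100,90,30),(130,255,255))
cn,_=cv2.findContours(m,cv2.RETR_EXTERNAL,cv2.CHAIN_APPROX_NONE)
for c in cn:
    if cv2.contourArea(c)>150:
        r=cv2.minAreaRect(c); bx=cv2.boxPoints(r); w=np.array([atz(T(p),.022) for p in bx])
        print(np.array(r[0]).round(1),"sides",np.linalg.norm(w[1]-w[0]),np.linalg.norm(w[2]-w[1]),"centre",w.mean(0),"dirs",[np.degrees(np.arctan2(*(w[i+1]-w[i])[[1,0]])).round(1) for i in(0,1)])
a=cv2.imread("pics/top1.png")[185:255,315:405]; cv2.imwrite("pics/cropB.png",cv2.resize(a,None,fx=6,fy=6,interpolation=cv2.INTER_CUBIC))
E
```

```text
A [ 0.4088  0.0982 -0.0018] [0.001696863677402227, 0.0016968636774022225]
B [ 0.4448 -0.1146  0.0014] [0.003488675132627894, 0.003488675132627965]
C [ 0.2552 -0.2294 -0.0033] [0.001361731889447408, 0.0013617318894474336]
lip [0.5788 0.1478 0.0627] [0.001644194089052998, 0.001644194089052822]
hinge [0.7317 0.1686 0.126 ] [0.008038733336397519, 0.008038733336397458]
crad [0.6388 0.149  0.0541] [0.00026123690197335584, 0.0002612369019732079]
redcr [ 0.6213 -0.0058  0.0471] [0.0010116851891321665, 0.0010116851891321921]
yelcr [ 0.6281 -0.1593  0.0505] [0.0019474874916230967, 0.0019474874916230866]
[277.6 237.5] sides 0.12125344111931595 0.04727253366864773 centre [0.3947 0.1008 0.022 ] dirs [np.float64(-6.2), np.float64(-97.6)]
[ 15.5 302.5] sides 0.08167388541480677 0.4693138639588055 centre [0.2355 0.7508 0.022 ] dirs [np.float64(-89.4), np.float64(-171.8)]
[282.6 207. ] sides 0.041028838819328894 0.043488357611630044 centre [0.4724 0.0903 0.022 ] dirs [np.float64(-3.9), np.float64(-95.2)]
```

View pics/cropB.png

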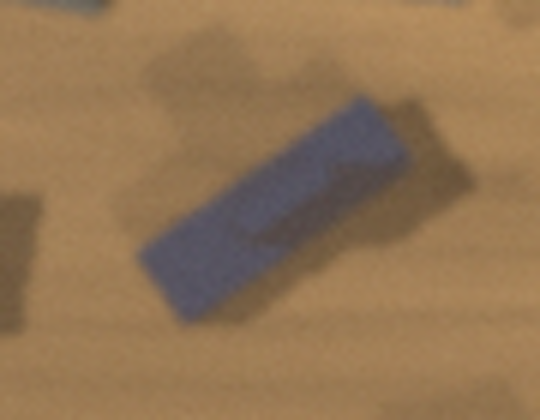

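B shows in the crop as a 120 x 38 bar with the long rib, centred near (361,219). It fits the description, whereas A and C are about 165 x 47. A small move first shows the twist sign at joint 6.

```bash
python3 -m creep '[0.02,0.03,0.02,0.1,0.0854]'; python3 -c "
from workcell import bot
o=bot.get_obs();print(o['clock'],o['joint_pos'],o['tool_rot'])"
```

```text
clock: 1.83
eef_pos: [0.2401, -0.4192, 0.2477]
tool_rot: [0.961, 0.275, -0.002, -0.002]
ft_force: [1.3, 0.5, -0.4]
grip_width: 0.0855
grasp_force: 0.0
1.8333 [-1.04934198  0.20479539  0.0016351   1.37312327 -0.00217622  1.53503517] [ 0.96143425  0.27501903 -0.00171593 -0.00240145]
```

```bash
python3 -m creep '[0.02,0.03,0,0.12,0.0854,0.04,0.06,0,0.24,0.0854,0.06,0.09,0,0.36,0.0854,0.08,0.12,0,0.48,0.0854,0.1,0.15,0,0.6,0.0854,0.12,0.18,0,0.72,0.0854,0.14,0.21,0,0.84,0.0854,0.16,0.24,0,0.96,0.0854,0.18,0.27,0,1.08,0.0854,0.2,0.3,0,1.2,0.0854]'
python3 -m creep '[0,0,0,0.12,0.0854,0,0,0,0.24,0.0854,0,0,0,0.36,0.0854,0,0,0,0.42,0.0854,0,0,0,0.42,0.0854]'
python3 - <<'E'
from h import *
c,o=snap("wrist","w2")
print(o["clock"],o["eef_pos"],np.degrees(2*np.arctan2(o["tool_rot"][1],o["tool_rot"][0])),o["joint_pos"])
for t in ["weight","blue_cradle","blue_lip","blue_hinge","blue_pad"]:
    l=bot.place_of("wrist",t); print(t,[(round(x["score"],2),(np.array(x["centre"])*[640,400]).round(1).tolist(),atz(ray("wrist",c,np.array(x["centre"])*[640,400],o),0).round(4)) for x in l[:3]])
E
```

```text
clock: 2.67
eef_pos: [0.4435, -0.116, 0.2516]
tool_rot: [0.634, 0.773, 0.0, 0.0]
ft_force: [0.7, -0.6, 0.3]
grip_width: 0.0854
grasp_force: 0.0
clock: 3.08
eef_pos: [0.4429, -0.1174, 0.2513]
tool_rot: [0.461, 0.887, -0.0, -0.0]
ft_force: [-0.5, -0.2, 0.6]
grip_width: 0.0855
grasp_force: 0.0
3.0833 [ 0.44285421 -0.11739836  0.25129971] 125.08935178787252 [-2.59096193e-01  1.49395563e-01 -5.68046689e-02  1.36464206e+00
 -5.75720873e-05  6.99275414e-01]
weight [(0.78, [398.8, 13.6], array([0.4136, 0.0998, 0.    ])), (0.65, [167.0, 153.7], array([ 0.2608, -0.23  ,  0.    ])), (0.55, [321.4, 153.6], array([ 0.4407, -0.1094,  0.    ]))]
blue_cradle [(0.64, [553.3, 91.2], array([0.6677, 0.1873, 0.    ]))]
blue_lip [(0.8, [529.4, 65.6], array([0.6068, 0.1824, 0.    ]))]
blue_hinge [(0.73, [628.3, 140.8], array([0.8968, 0.2793, 0.    ]))]
blue_pad []
```

View pics/w2.png

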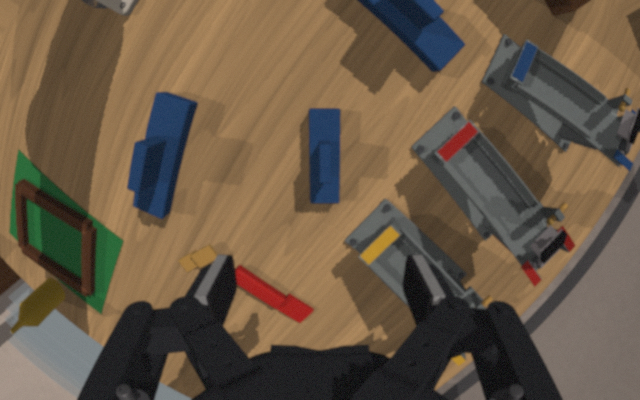

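The wrist picture shows B upright at about (325,156), running from (309,108) to (340,204), between the larger A at the top and C at left. The blue cradle is at upper right, with its lip at (524,62).

```bash
python3 - <<'E'
from h import *
np.set_printoptions(precision=4,suppress=True)
c,o=snap("wrist"); im=np.array(c["pixels"]); hsv=cv2.cvtColor(im,cv2.COLOR_RGB2HSV)
m=cv2.inRange(hsv,(100,110,20),(130,255,255)); m[:90]=0;m[215:]=0;m[:,:280]=0;m[:,370:]=0
cn,_=cv2.findContours(m,cv2.RETR_EXTERNAL,cv2.CHAIN_APPROX_NONE); k=max(cn,key=cv2.contourArea)
pts=k.reshape(-1,2)
w=np.array([atz(ray("wrist",c,p,o),.022)[:2] for p in pts]).astype(np.float32)*1000
r=cv2.minAreaRect(w);b=cv2.boxPoints(r);print(r,"dir",np.degrees(np.arctan2(*(b[1]-b[0])[::-1])))
print(cv2.boundingRect(k))
# triangulate origin
t={}
for cam,uv,cc in [("wrist",(321.4,153.6),c)]: t[cam]=ray(cam,cc,uv,o)
for cam in("top","scene"):
    cc,_=snap(cam); l=bot.place_of(cam,"weight"); print(cam,[(np.array(x["centre"])*[640,400]).round(1) for x in l])
    best=min(l,key=lambda x:np.linalg.norm(np.array(x["centre"])*[640,400]-(dict(top=(360.7,219),scene=(284.3,230))[cam]))); t[cam]=ray(cam,cc,np.array(best["centre"])*[640,400])
print(tri(list(t.values())))
g=cv2.imread("pics/w2.png")[95:215,270:380]; cv2.imwrite("pics/w2c.png",cv2.resize(g,None,fx=5,fy=5,interpolation=cv2.INTER_CUBIC))
E
```

```text
((442.84820556640625, -107.30174255371094), (34.28845977783203, 116.19750213623047), 35.798065185546875) dir -54.201942
(310, 109, 29, 93)
top [array([360.9, 220. ]), array([279.7, 231.4])]
scene [array([223.2, 204.3]), array([339.3, 195.3]), array([286.2, 228.3])]
(array([ 0.4417, -0.1105,  0.0029]), [0.0018901221943402229, 0.0019145182247671047, 0.00017171393510648954])
```

View pics/w2c.png

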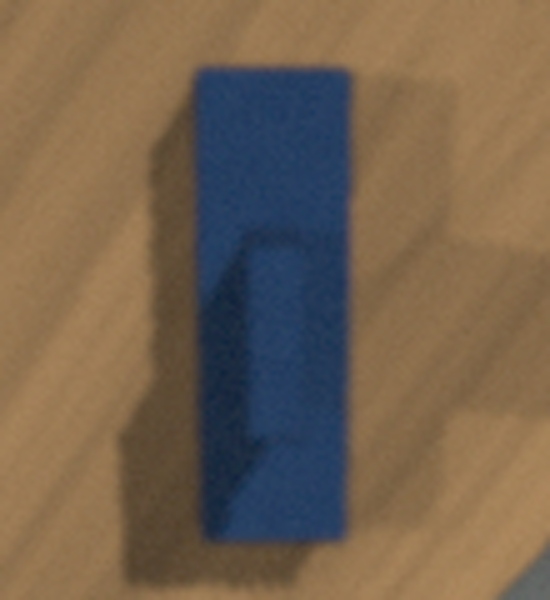

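```bash
python3 - <<'E'
from h import *
np.set_printoptions(precision=4,suppress=True)
c,o=snap("wrist")
P=[(319.4,143),(330.4,143),(330.4,182.2),(319.4,182.2)]
w=np.array([atz(ray("wrist",c,p,o),.06) for p in P]);print(w.mean(0),np.linalg.norm(w[1]-w[0]),np.linalg.norm(w[2]-w[1]), np.degrees(np.arctan2(*(w[0]+w[1]-w[2]-w[3])[[1,0]])))
Q=[(309,109),(340,109),(339,203.2),(311,203.2)]
w=np.array([atz(ray("wrist",c,p,o),.022) for p in Q]);print(w.mean(0), np.degrees(np.arctan2(*(w[0]+w[1]-w[2]-w[3])[[1,0]])))
# cradle: triangulate from stored detections + fresh network over all cams
for cam in("wrist","top","scene"):
  cc,oo=snap(cam)
  for t in["blue_lip","blue_hinge","blue_cradle"]:
    print(cam,t,[(round(x["score"],2),(np.array(x["centre"])*[640,400]).round(1)) for x in bot.place_of(cam,t)])
print(o["eef_pos"])
E
```

```text
[ 0.4429 -0.1067  0.06  ] 0.011966305478759886 0.044524478845374964 125.27467374399458
[ 0.4444 -0.1079  0.022 ] 125.55226113125094
wrist blue_lip [(0.77, array([530. ,  63.7])), (0.47, array([321. , 153.7]))]
wrist blue_hinge [(0.69, array([626.6, 142.5]))]
wrist blue_cradle [(0.7, array([553.5,  91.2]))]
top blue_lip [(0.79, array([261.2, 165. ]))]
top blue_hinge [(0.74, array([246.1,  92.2]))]
top blue_cradle [(0.63, array([258.4, 145. ]))]
scene blue_lip [(0.8, array([388.5, 211.6]))]
scene blue_hinge [(0.81, array([430.4, 234. ]))]
scene blue_cradle [(0.55, array([401.1, 227.2])), (0.28, array([219.5, 278.4])), (0.21, array([201. , 244.2]))]
[ 0.4428 -0.1177  0.2513]
```

```bash
python3 -m creep '[-0.0035,0.0155,-0.03,0.004,0.06,-0.0035,0.0155,-0.07,0.004,0.06,-0.0035,0.0155,-0.11,0.004,0.06,-0.0035,0.0155,-0.15,0.004,0.06,-0.0035,0.0155,-0.18,0.004,0.06,-0.0035,0.0155,-0.205,0.004,0.06,-0.0035,0.0155,-0.221,0.004,0.06,-0.0035,0.0155,-0.221,0.004,0.06]'
python3 -m creep '[0,0,0,0,0.005,0,0,0,0,0.005,0,0,0,0,0.005,0,0,0,0,0.005,0,0,0,0,0.005,0,0,0,0,0.005]'
```

```text
clock: 4.95
eef_pos: [0.4361, -0.1014, 0.027]
tool_rot: [0.46, 0.888, -0.001, -0.004]
ft_force: [0.3, 0.1, -0.4]
grip_width: 0.0599
grasp_force: 0.0
clock: 5.45
eef_pos: [0.4404, -0.1028, 0.0318]
tool_rot: [0.46, 0.888, -0.0, 0.002]
ft_force: [-1.4, -2.3, 7.1]
grip_width: 0.0131
grasp_force: 59.4
```

```bash
python3 -m creep '[0,0,0.02,0,0.005,0,0,0.05,0,0.005,0,0,0.08,0.05,0.005,0,0.01,0.115,0.15,0.005,0,0.03,0.15,0.25,0.005,0,0.05,0.18,0.35,0.005,0,0.07,0.21,0.45,0.005,0,0.1,0.22,0.55,0.005,0.01,0.13,0.22,0.65,0.005,0.02,0.16,0.22,0.75,0.005]'
python3 -m creep '[0.01,0.02,0,0.1,0.005,0.02,0.04,0,0.2,0.005,0.03,0.06,0,0.3,0.005,0.05,0.075,0,0.37,0.005,0.06,0.08,0,0.37,0.005,0.06,0.08,0,0.37,0.005]'
python3 - <<'E'
from h import *
np.set_printoptions(precision=4,suppress=True)
c,o=snap("wrist","w3")
print(o["clock"],o["eef_pos"],np.degrees(2*np.arctan2(o["tool_rot"][1],o["tool_rot"][0])),o["grip_width"],o["ft_force"])
st={"blue_lip":[((261.2,165),(388.5,211.6)),.0585],"blue_hinge":[((246.1,92.2),(430.4,234)),.1257],"blue_cradle":[((258.4,145),(401.1,227.2)),.055]}
T=snap("top")[0];S=snap("scene")[0]
for t in st:
    l=bot.place_of("wrist",t); print(t,[(round(x["score"],2),(np.array(x["centre"])*[640,400]).round(1)) for x in l])
    if l:
        r=ray("wrist",c,np.array(l[0]["centre"])*[640,400],o); print(" at z",atz(r,st[t][1]))
        print(" tri",tri([r,ray("top",T,st[t][0][0]),ray("scene",S,st[t][0][1])]))
E
```

```text
clock: 6.28
eef_pos: [0.4583, 0.059, 0.2505]
tool_rot: [0.101, 0.995, 0.0, -0.0]
ft_force: [1.4, -0.6, -10.1]
grip_width: 0.0132
grasp_force: 60.6
clock: 6.78
eef_pos: [0.5201, 0.1395, 0.2479]
tool_rot: [-0.083, 0.997, 0.0, -0.001]
ft_force: [0.0, 0.3, -9.4]
grip_width: 0.0132
grasp_force: 60.6
6.7833 [0.5201 0.1395 0.2479] 189.52657388179065 0.013214008036797436 [ 0.0114  0.2904 -9.4065]
blue_lip []
blue_hinge []
blue_cradle []
```

View pics/w3.png

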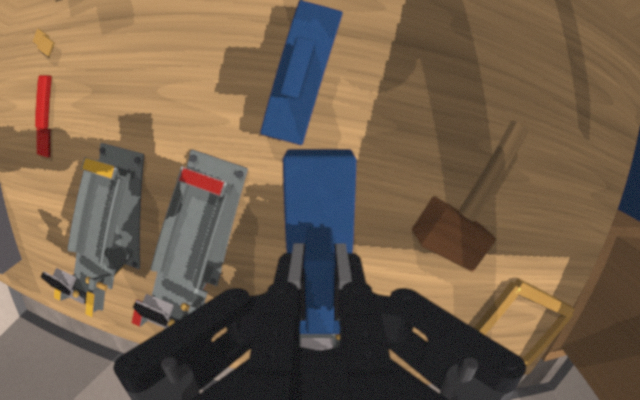

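The weight hangs level and straight in the fingers (285–355, 150–350), but it hides the blue cradle. I'll step aside for a clean view.

```bash
python3 -m creep '[-0.01,-0.04,0.01,0,0.005,-0.03,-0.08,0.02,0,0.005,-0.05,-0.115,0.03,0,0.005,-0.06,-0.14,0.03,0,0.005,-0.06,-0.14,0.03,0,0.005,-0.06,-0.14,0.03,0,0.005]'
python3 - <<'E'
from h import *
np.set_printoptions(precision=4,suppress=True)
c,o=snap("wrist","w4"); np.savez("w4.npz",K=c["camera_matrix"],T=c["T_tool_cam"],p=o["eef_pos"],q=o["tool_rot"])
print(o["clock"],o["eef_pos"],np.degrees(2*np.arctan2(o["tool_rot"][1],o["tool_rot"][0])))
Z={"blue_lip":.0585,"blue_hinge":.1257,"blue_cradle":.055}
T=snap("top","top4")[0]; LT={t:bot.place_of("top",t) for t in Z}
S=snap("scene","scene4")[0]; LS={t:bot.place_of("scene",t) for t in Z}
for t in Z:
    rs=[]
    for cam,cc,l in(("wrist",c,bot.place_of("wrist",t)),("top",T,LT[t]),("scene",S,LS[t])):
        if not l: print(t,cam,"none"); continue
        uv=np.array(l[0]["centre"])*[640,400]; r=ray(cam,cc,uv,o); rs.append(r); print(t,cam,round(l[0]["score"],2),uv.round(1),atz(r,Z[t]))
    print("  tri",tri(rs))
g=cv2.imread("pics/w4.png")[60:360,340:640]; cv2.imwrite("pics/w4c.png",cv2.resize(g,(600,600),interpolation=cv2.INTER_CUBIC))
E
```

```text
clock: 7.58
eef_pos: [0.4581, -0.004, 0.2813]
tool_rot: [-0.08, 0.997, 0.0, 0.001]
ft_force: [0.3, -0.1, -8.7]
grip_width: 0.0131
grasp_force: 62.4
7.5833 [ 0.4581 -0.004   0.2813] 189.1543266571617
blue_lip wrist 0.58 [413.2 264.1] [0.5787 0.1516 0.0585]
blue_lip top 0.76 [260.6 164.6] [0.5747 0.1457 0.0585]
blue_lip scene 0.64 [387.8 212.2] [0.574  0.1486 0.0585]
  tri (array([0.5753, 0.1471, 0.0624]), [0.002589629830717721, 0.0024161934329284705, 0.0010800085638966875])
blue_hinge wrist 0.93 [405.  371.9] [0.735  0.1738 0.1257]
blue_hinge top 0.8 [248.1  88.6] [0.7499 0.1734 0.1257]
blue_hinge scene 0.69 [432.6 231.1] [0.7245 0.1721 0.1257]
  tri (array([0.7341, 0.1691, 0.1353]), [0.0070243868891338435, 0.010619247326079622, 0.005651977575071017])
blue_cradle wrist 0.64 [403.7 293. ] [0.6326 0.1542 0.055 ]
blue_cradle top 0.8 [259.3 143.1] [0.6324 0.1517 0.055 ]
blue_cradle scene 0.95 [401.9 226.7] [0.6341 0.1544 0.055 ]
  tri (array([0.6332, 0.1536, 0.0543]), [0.000824407302207157, 0.0018888599073771048, 0.0012395656286018782])
```

View pics/w4c.png

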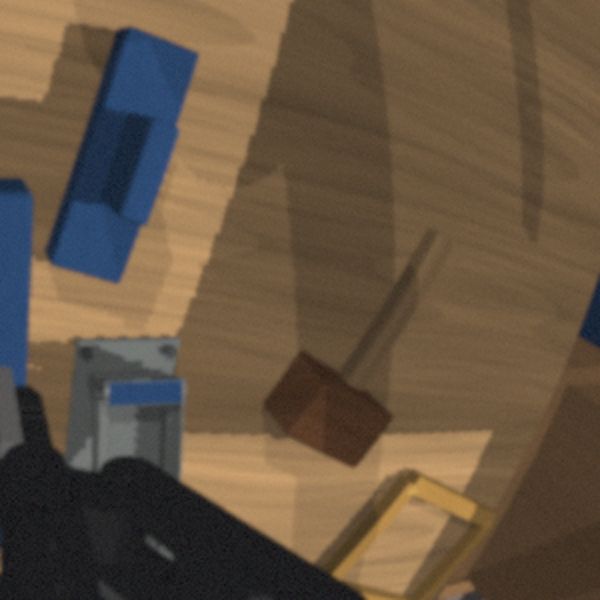

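The crop shows the blue lip label at about picture (394–432, 250–262). The gripper hides the rest of the cradle. I'll fit x, y and yaw to label corners and network points from several views.

```bash
python3 - <<'E'
from h import *
from scipy.optimize import least_squares
np.set_printoptions(precision=4,suppress=True)
W,o=snap("wrist");T=snap("top")[0];S=snap("scene")[0]
cs={"wrist":W,"top":T,"scene":S}
# network averages over fresh views
names={"blue_lip":(-52,0,27),"blue_hinge":(120,0,24),"blue_cradle":(0,0,0)}
obs=[]
for cam,img in(("wrist","w4"),("top","top0"),("scene","scene0")):
    im=cv2.imread(f"pics/{img}.png"); hsv=cv2.cvtColor(im,cv2.COLOR_BGR2HSV); m=cv2.inRange(hsv,(100,110,30),(130,255,255))
    k={"wrist":(slice(240,275),slice(385,445)),"top":(slice(155,180),slice(240,285)),"scene":(slice(195,230),slice(365,405))}[cam]
    mm=np.zeros_like(m);mm[k]=m[k]; cn,_=cv2.findContours(mm,cv2.RETR_EXTERNAL,cv2.CHAIN_APPROX_NONE); c=max(cn,key=cv2.contourArea)
    r=cv2.minAreaRect(c);b=cv2.boxPoints(r); 
    w=np.array([atz(ray(cam,cs[cam],p,o),.0615) for p in b]); s=[np.linalg.norm(w[i+1]-w[i]) for i in(0,1)]; i=int(np.argmax(s)); d=w[i+1]-w[i]
    print(cam,"label px",r,"sides",s,"centre",w.mean(0),"yaw",(np.degrees(np.arctan2(d[1],d[0]))+90)%180)
det={"blue_lip":{"wrist":[(413.2,264.1)],"top":[(259,162.3),(261.2,165),(260.6,164.6)],"scene":[(388.1,212.6),(388.5,211.6),(387.8,212.2)]},
"blue_hinge":{"top":[(246.8,93.8),(246.1,92.2),(248.1,88.6)],"scene":[(430.2,234.4),(430.4,234),(432.6,231.1)],"wrist":[(405,371.9)]},
"blue_cradle":{"wrist":[(403.7,293)],"top":[(260.6,140.9),(258.4,145),(259.3,143.1)],"scene":[(401.4,228.8),(401.1,227.2),(401.9,226.7)]}}
rs=[]
for t in det:
    for cam in det[t]:
        for uv in det[t][cam]: rs.append((np.array(names[t])/1e3,1/len(det[t][cam])**.5,ray(cam,cs[cam],uv,o)))
def res(v):
    M=R.from_euler("ZY",[v[2],-np.radians(24)]).as_matrix(); out=[]
    for p,w,(oo,d) in rs: out.append(np.cross(M@p+[v[0],v[1],v[3]]-oo,d)*w*1000)
    return np.concatenate(out)
for fixz in(True,False):
    f=(lambda v:res([*v,.055])) if fixz else res
    s=least_squares(f,[.633,.153,.15]+([] if fixz else [.055]),loss="soft_l1",f_scale=2); print(s.x,np.degrees(s.x[2]))
E
```

```text
wrist label px ((412.0, 256.0), (10.0, 34.0), 90.0) sides [np.float64(0.049932362869232846), np.float64(0.01658599825027729)] centre [0.5638 0.1471 0.0615] yaw 7.192825914008722
top label px ((260.9356689453125, 168.3564453125), (3.6816375255584717, 16.3186092376709), 84.2894058227539) sides [np.float64(0.04117453194845905), np.float64(0.00957876754718374)] centre [0.5642 0.144  0.0615] yaw 6.362707248994809
scene label px ((384.7635192871094, 211.16896057128906), (2.0924572944641113, 13.833468437194824), 54.46232223510742) sides [np.float64(0.04560845408849679), np.float64(0.007019358788473789)] centre [0.5685 0.1419 0.0615] yaw 11.057018341603339
[0.6331 0.1563 0.1542] 8.833919427806244
[0.633  0.1559 0.1543 0.0565] 8.8409314839636
```

```bash
python3 -m creep '[0.023,0.03,0,-0.006,0.005,0.046,0.06,0,-0.006,0.005,0.069,0.09,0,-0.006,0.005,0.092,0.12,0,-0.006,0.005,0.114,0.149,-0.01,-0.006,0.005,0.114,0.149,-0.045,-0.006,0.005,0.114,0.149,-0.08,-0.006,0.005,0.114,0.149,-0.115,-0.006,0.005,0.114,0.149,-0.14,-0.006,0.005,0.114,0.149,-0.154,-0.006,0.005]'
python3 -m creep '[0.015,0.0023,0,0,0.005,0.03,0.0045,0,0,0.005,0.045,0.0068,0,0,0.005,0.055,0.0083,0,0,0.005,0.062,0.0095,0,0,0.005,0.062,0.0095,0,0,0.005,0.062,0.0095,0,0,0.005]'
python3 - <<'E'
from h import *
c,o=snap("scene","s5"); print(o["eef_pos"],np.degrees(2*np.arctan2(o["tool_rot"][1],o["tool_rot"][0])),o["ft_force"])
c,o=snap("wrist","w5")
a=cv2.imread("pics/s5.png")[130:270,320:480]; b=cv2.imread("pics/w5.png")[100:300,220:420]
cv2.imwrite("pics/v5.png",np.hstack([cv2.resize(a,(480,420),interpolation=2),cv2.resize(b,(320,420),interpolation=2)]))
E
```

```text
clock: 9.17
eef_pos: [0.5704, 0.1463, 0.1211]
tool_rot: [-0.079, 0.997, -0.001, -0.004]
ft_force: [-0.4, 0.8, -9.4]
grip_width: 0.0131
grasp_force: 62.2
clock: 9.75
eef_pos: [0.6348, 0.1562, 0.1255]
tool_rot: [-0.079, 0.997, -0.0, -0.001]
ft_force: [-0.0, -0.2, -8.7]
grip_width: 0.0129
grasp_force: 62.3
[0.6348469  0.15624776 0.12553608] 189.05542681657323 [-0.04209263 -0.2026369  -8.74664782]
```

View pics/v5.png

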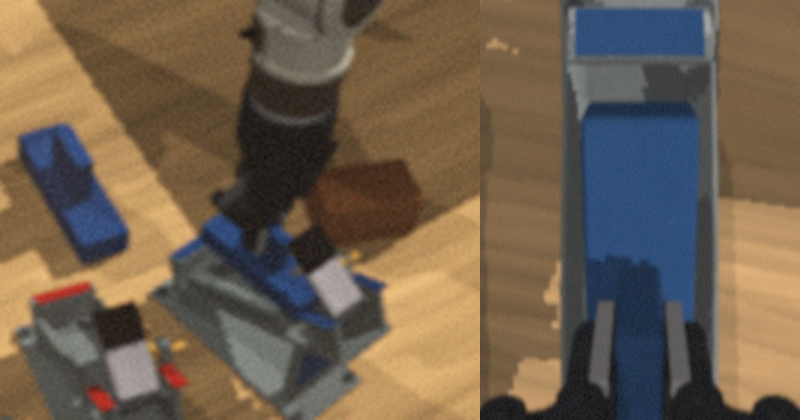

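The weight is centred over the cradle: weight columns 583–698 against cradle 563–716. The heel is under the raised keeper, and the keeper is still up. Next I'll check the distance along the slope from the lip edge.

```bash
python3 - <<'E'
from h import *
np.set_printoptions(precision=4,suppress=True)
c,o=snap("wrist"); u=np.array([np.cos(.152),np.sin(.152)]);
f=lambda r,z:((atz(ray("wrist",c,(320,r),o),z)[:2]-o["eef_pos"][:2])@u*1000).round(1)
for r in(100+7/2.1,125.2,128.6): print("lip z63",f(r,.0631),"z58.5",f(r,.0585))
for r in(149.5,157): print("toe top/bottom",f(r,.1165),f(r,.0945))
E
```

```text
lip z63 -77.7 z58.5 -77.5
lip z63 -63.1 z58.5 -62.6
lip z63 -60.8 z58.5 -60.3
toe top/bottom -56.1 -52.2
toe top/bottom -52.3 -47.8
```

```bash
python3 -m creep '[0,0,-0.003,0,0.005,0,0,-0.006,0,0.005,0,0,-0.008,0,0.005,-0.001,0,-0.010,0,0.005,-0.002,-0.0003,-0.012,0,0.005,-0.002,-0.0003,-0.012,0,0.005]'; python3 -c "
from workcell import bot
o=bot.get_obs();print(o['ft_force'],o['ft_torque'])"
```

```text
clock: 10.4
eef_pos: [0.6344, 0.1563, 0.1166]
tool_rot: [-0.079, 0.997, 0.0, 0.002]
ft_force: [-2.9, -0.2, 1.3]
grip_width: 0.0133
grasp_force: 63.9
[-2.91413342 -0.16918     1.25344321] [-0.08015064  0.05097853  0.03169117]
```

```bash
python3 -m creep '[-0.001,-0.0002,-0.002,0,0.005,-0.002,-0.0003,-0.0035,0,0.005,-0.0033,-0.0005,-0.0055,0,0.005,-0.0043,-0.0006,-0.0075,0,0.005,-0.0053,-0.0008,-0.0095,0,0.005,-0.0063,-0.001,-0.0115,0,0.005,-0.0073,-0.0011,-0.0135,0,0.005,-0.0082,-0.0012,-0.0159,0,0.005]'; python3 -c "
from workcell import bot
o=bot.get_obs();print(o['ft_force'],o['ft_torque'])"
```

```text
clock: 11.07
eef_pos: [0.625, 0.155, 0.1005]
tool_rot: [-0.079, 0.997, 0.0, 0.001]
ft_force: [-6.6, -1.5, 5.4]
grip_width: 0.013
grasp_force: 65.9
[-6.59591118 -1.4740908   5.35748675] [-0.14489053  0.53430738 -0.03333557]
```

```bash
python3 -m creep '[-0.0008,-0.0001,-0.0022,0,0.005,-0.0016,-0.0002,-0.0045,0,0.005,-0.0024,-0.0004,-0.0067,0,0.005,-0.003,-0.0005,-0.009,0,0.005,-0.0036,-0.0006,-0.0112,0,0.005,-0.0042,-0.0006,-0.0135,0,0.005,-0.0042,-0.0006,-0.0135,0,0.005]'; python3 - <<'E'
from h import *
c,o=snap("wrist","w6");print(o['ft_force'],o['ft_torque'])
a=snap("scene","s6")
a=cv2.imread("pics/s6.png")[150:270,350:480]; b=cv2.imread("pics/w6.png")[80:280,220:420]
cv2.imwrite("pics/v6.png",np.hstack([cv2.resize(a,(450,420),interpolation=2),cv2.resize(b,(350,420),interpolation=2)]))
E
```

```text
clock: 11.65
eef_pos: [0.6201, 0.1542, 0.0861]
tool_rot: [-0.079, 0.997, 0.0, -0.0]
ft_force: [-5.9, -1.6, 4.5]
grip_width: 0.013
grasp_force: 68.4
[-5.94619902 -1.63779181  4.4766082 ] [-0.17276937  0.59761159  0.00561947]
```

View pics/v6.png

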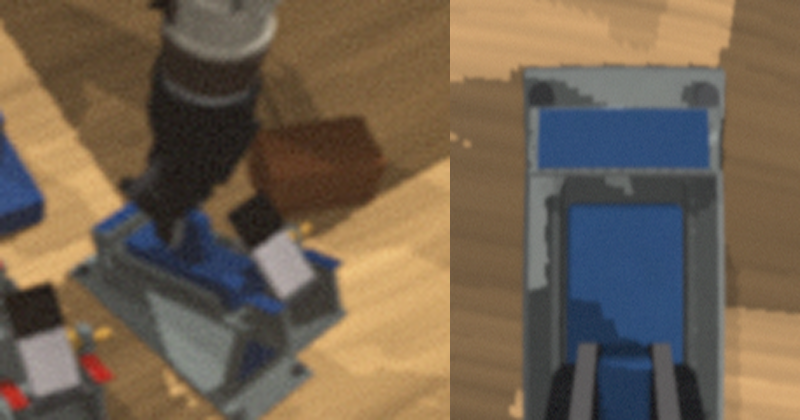

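The weight is nearly flat between the guides. Its toe (crop row 203) is just clear of the lip (row 172), and the keeper is up. Now I press lightly and slide it down the slope.

```bash
python3 -m creep '[-0.0003,0,-0.0015,0,0.005,-0.0015,-0.0002,-0.0025,0,0.005,-0.0029,-0.0004,-0.0031,0,0.005,-0.0043,-0.0006,-0.0037,0,0.005,-0.0057,-0.0008,-0.0043,0,0.005,-0.007,-0.001,-0.0049,0,0.005,-0.0084,-0.0013,-0.0055,0,0.005,-0.0098,-0.0015,-0.0061,0,0.005,-0.0098,-0.0015,-0.0061,0,0.005]'; python3 -c "
from workcell import bot
o=bot.get_obs();print(o['ft_force'],o['ft_torque'])"
```

```text
clock: 12.5
eef_pos: [0.6155, 0.1537, 0.0831]
tool_rot: [-0.079, 0.997, 0.001, 0.006]
ft_force: [2.9, -0.6, 7.6]
grip_width: 0.0128
grasp_force: 68.9
[ 2.91878724 -0.62327579  7.63697178] [-0.03278539 -0.53974453 -0.00448861]
```

```bash
python3 -m creep '[-0.0015,-0.0002,0.0005,0,0.005,-0.003,-0.0004,0.0005,0,0.005,-0.004,-0.0006,0.0005,0,0.005,-0.004,-0.0006,0.0005,0,0.005,-0.004,-0.0006,0.0005,0,0.005,-0.004,-0.0006,0.0005,0,0.005]'; python3 - <<'E'
from h import *
c,o=snap("wrist","w7");print(o['ft_force'],o['ft_torque'])
u=np.array([np.cos(.152),np.sin(.152)])
hsv=cv2.cvtColor(np.array(c["pixels"]),cv2.COLOR_RGB2HSV)
m=cv2.inRange(hsv,(100,100,30),(130,255,255))[:, 310:330].mean(1)
print((m[90:260]>128).astype(int).tolist())
E
```

```text
clock: 13.0
eef_pos: [0.6075, 0.1524, 0.0797]
tool_rot: [-0.079, 0.997, 0.0, 0.001]
ft_force: [-0.1, 0.4, 2.1]
grip_width: 0.0126
grasp_force: 68.2
[-0.13160724  0.43963513  2.14102732] [ 1.50154617e-01 -8.42380261e-01  4.28181222e-04]
[0, 0, 0, 0, 0, 0, 0, 0, 0, 0, 0, 0, 0, 0, 0, 0, 0, 0, 0, 0, 0, 0, 0, 0, 0, 0, 0, 0, 0, 0, 0, 0, 0, 0, 0, 0, 0, 0, 0, 0, 0, 0, 0, 0, 0, 0, 0, 0, 0, 0, 0, 0, 0, 0, 0, 0, 0, 0, 0, 0, 0, 0, 0, 0, 0, 0, 0, 1, 1, 1, 1, 1, 1, 1, 1, 1, 1, 1, 1, 1, 1, 1, 1, 1, 1, 1, 1, 1, 1, 1, 1, 1, 1, 1, 1, 0, 0, 0, 0, 1, 1, 1, 1, 1, 1, 1, 1, 1, 1, 1, 1, 1, 1, 1, 1, 1, 1, 1, 1, 1, 1, 1, 1, 1, 1, 1, 1, 1, 1, 1, 1, 1, 1, 1, 1, 1, 1, 1, 1, 1, 1, 1, 1, 1, 1, 1, 1, 1, 1, 1, 1, 1, 1, 1, 1, 1, 1, 1, 1, 1, 1, 1, 1, 1, 1, 1, 1, 1, 1, 1]
```

```bash
python3 -m creep '[-0.001,-0.0002,-0.0005,0,0.005,-0.002,-0.0003,-0.001,0,0.005,-0.003,-0.0004,-0.0014,0,0.005,-0.004,-0.0006,-0.0018,0,0.005,-0.004,-0.0006,-0.0018,0,0.005,-0.004,-0.0006,-0.0018,0,0.005]'; python3 -c "
from workcell import bot
o=bot.get_obs();print(o['ft_force'],o['ft_torque'])"
```

```text
clock: 13.55
eef_pos: [0.607, 0.1522, 0.0793]
tool_rot: [-0.079, 0.997, 0.0, 0.004]
ft_force: [8.2, 1.3, 3.4]
grip_width: 0.0131
grasp_force: 68.3
[8.18948374 1.34470273 3.36271037] [ 0.31918938 -2.03147775 -0.01745045]
```

```bash
python3 -m creep '[0,0,0.001,0,0.035,0,0,0.001,0,0.035,0,0,0.001,0,0.035,0,0,0.001,0,0.035]'
python3 -m creep '[0,0,0.015,0,0.035,0,0,0.035,0,0.035,0,0,0.06,0,0.035,0,0,0.09,0,0,0,0,0.13,0,0,0,0,0.17,0,0,-0.02,0,0.18,0,0,-0.05,0,0.18,0,0,-0.08,0,0.18,0,0,-0.08,0,0.18,0,0]'
python3 - <<'E'
from h import *
np.set_printoptions(precision=4,suppress=True)
c,o=snap("wrist","w8");print(o['clock'],o['eef_pos'],o['ft_force'])
u=np.array([np.cos(.152),np.sin(.152)])
for t in ["weight","blue_cradle","blue_pad","blue_hinge","blue_lip"]:
    print(t,[(round(x["score"],2),(np.array(x["centre"])*[640,400]).round(1),atz(ray("wrist",c,np.array(x["centre"])*[640,400],o),{"blue_pad":.1687,"blue_hinge":.1257,"blue_lip":.0585}.get(t,.055))) for x in bot.place_of("wrist",t)[:3]])
s=snap("scene","s8")
a=cv2.imread("pics/s8.png")[150:270,350:480]; b=cv2.imread("pics/w8.png")[100:330,240:460]
cv2.imwrite("pics/v8.png",np.hstack([cv2.resize(a,(390,400),interpolation=2),cv2.resize(b,(383,400),interpolation=2)]))
E
```

```text
clock: 13.88
eef_pos: [0.6014, 0.1512, 0.0773]
tool_rot: [-0.079, 0.997, -0.0, -0.002]
ft_force: [0.3, 0.0, 0.2]
grip_width: 0.0352
grasp_force: 0.0
clock: 14.72
eef_pos: [0.5163, 0.1508, 0.2576]
tool_rot: [-0.08, 0.997, -0.0, -0.004]
ft_force: [0.6, 0.6, -0.5]
grip_width: -0.0004
grasp_force: 0.0
14.7167 [0.5163 0.1508 0.2576] [ 0.5681  0.6151 -0.5396]
weight [(0.76, array([292.3,  78. ]), array([0.4185, 0.1058, 0.055 ])), (0.74, array([305.5, 257.9]), array([0.6335, 0.1525, 0.055 ]))]
blue_cradle []
blue_pad [(0.53, array([306.3, 354.4]), array([0.6891, 0.1654, 0.1687]))]
blue_hinge []
blue_lip [(0.98, array([308. , 217.8]), array([0.5763, 0.1476, 0.0585]))]
```

View pics/v8.png

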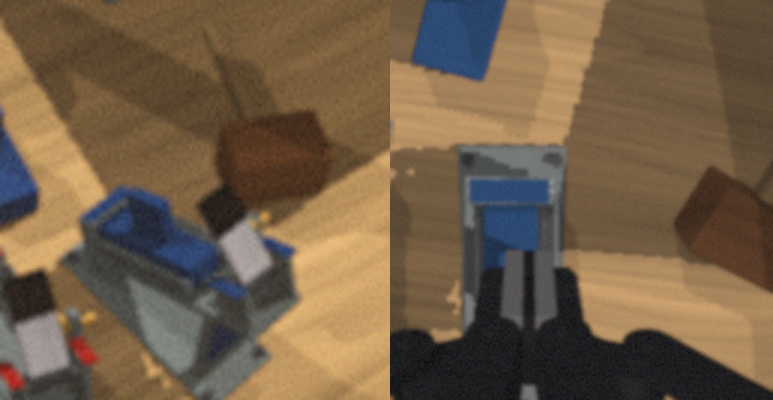

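The weight lies flat and home under the lip, with the rib up and the blue keeper still up. The network's pad position, (0.689, 0.165), agrees with the geometry. Going to the pad with shut fingers.

```bash
python3 -m creep '[0.035,0.003,0,0,0,0.07,0.006,0,0,0,0.105,0.009,0,0,0,0.14,0.012,0,0,0,0.1715,0.0142,0,0,0,0.1715,0.0142,-0.02,0,0,0.1715,0.0142,-0.045,0,0,0.1715,0.0142,-0.06,0,0,0.1715,0.0142,-0.07,0,0,0.1715,0.0142,-0.07,0,0]'
python3 -m creep '[0,0,-0.006,0,0,0,0,-0.011,0,0,0,0,-0.016,0,0,-0.002,-0.0003,-0.018,0,0,-0.004,-0.0006,-0.021,0,0,-0.006,-0.0009,-0.024,0,0,-0.008,-0.0012,-0.027,0,0,-0.008,-0.0012,-0.027,0,0]'
```

```text
clock: 15.9
eef_pos: [0.6935, 0.1653, 0.1843]
tool_rot: [-0.079, 0.997, -0.001, -0.003]
ft_force: [-0.2, 0.0, -0.4]
grip_width: -0.0001
grasp_force: 0.0
clock: 16.57
eef_pos: [0.6858, 0.1644, 0.1614]
tool_rot: [-0.079, 0.997, -0.0, -0.0]
ft_force: [-0.4, -0.3, 1.2]
grip_width: -0.0001
grasp_force: 0.8
```

```bash
python3 -m creep '[-0.002,-0.0003,-0.003,0,0,-0.004,-0.0006,-0.006,0,0,-0.006,-0.0009,-0.008,0,0,-0.009,-0.0014,-0.011,0,0,-0.0105,-0.0017,-0.014,0,0,-0.012,-0.0019,-0.017,0,0,-0.0135,-0.0021,-0.020,0,0,-0.0135,-0.0021,-0.020,0,0]'
```

```text
clock: 17.23
eef_pos: [0.6723, 0.1624, 0.1405]
tool_rot: [-0.079, 0.997, -0.0, -0.001]
ft_force: [0.9, 0.2, 2.1]
grip_width: 0.0
grasp_force: 0.7
```

```bash
python3 -m creep '[-0.001,-0.0002,-0.003,0,0,-0.002,-0.0003,-0.006,0,0,-0.004,-0.0005,-0.009,0,0,-0.005,-0.0007,-0.012,0,0,-0.005,-0.0007,-0.012,0,0]'; python3 - <<'E'
from h import *
for cam in("wrist","top","scene"):
    c,o=snap(cam,cam+"9"); l=bot.place_of(cam,"blue_pad"); print(cam,[(round(x["score"],2),(np.array(x["centre"])*[640,400]).round(1),atz(ray(cam,c,np.array(x["centre"])*[640,400],o),.13)) for x in l[:2]])
E
```

```text
clock: 17.65
eef_pos: [0.6697, 0.1619, 0.1317]
tool_rot: [-0.079, 0.997, 0.0, 0.003]
ft_force: [0.7, -0.3, -0.1]
grip_width: 0.0
grasp_force: 0.4
wrist [(0.62, array([321.3, 256.2]), array([0.66924263, 0.16362956, 0.13      ]))]
top []
scene [(0.77, array([417., 216.]), array([0.6680731 , 0.16574473, 0.13      ]))]
```

```bash
python3 -m creep '[-0.0005,0,-0.003,0,0,-0.001,-0.0001,-0.006,0,0,-0.001,-0.0001,-0.008,0,0,-0.001,-0.0001,-0.009,0,0,-0.001,-0.0001,-0.009,0,0]'
```

```text
clock: 18.37
eef_pos: [0.6661, 0.1615, 0.119]
tool_rot: [-0.079, 0.997, -0.0, -0.001]
ft_force: [0.1, -0.5, 0.6]
grip_width: -0.0001
grasp_force: 0.0
```

```bash
python3 -m creep '[0,0,-0.0015,0,0,0,0,-0.003,0,0,0,0,-0.0045,0,0,0,0,-0.0045,0,0]'
```

```text
clock: 18.7
eef_pos: [0.6672, 0.1618, 0.1161]
tool_rot: [-0.079, 0.997, 0.0, 0.0]
ft_force: [-0.0, -0.4, 2.4]
grip_width: -0.0
grasp_force: 1.1
```

```bash
python3 -m creep '[0,0,0.02,0,0,0,0,0.05,0,0,0,0,0.09,0,0,-0.02,0,0.13,0,0,-0.06,-0.03,0.14,0,0,-0.1,-0.06,0.14,0,0,-0.14,-0.09,0.14,0,0,-0.18,-0.12,0.14,0,0,-0.2,-0.14,0.14,0,0,-0.2,-0.14,0.14,0,0]'; python3 - <<'E'
from h import *
from scipy.spatial.transform import Rotation as R
np.set_printoptions(precision=1,suppress=True)
o0=np.array([.6335,.156,.055]); M=R.from_euler("ZY",[.152,-np.radians(24)]).as_matrix()
def pad(q):
    t=np.radians(56)-q; return o0+M@np.array([.12-.06*np.cos(t)+.014*np.sin(t),0,.024+.06*np.sin(t)+.014*np.cos(t)])
for cam in("top","scene"):
    c,o=snap(cam,cam+"10"); E=np.array(c["extrinsics"]);K=np.array(c["camera_matrix"])
    pr=lambda p:(lambda v:v[:2]/v[2])(K@(E@[*p,1])[:3])
    print(cam,"expect",{q:pr(pad(q)) for q in(0,.4,.75,.93)},"weight",pr(o0))
    for t in("blue_pad","red_pad","weight","blue_keeper"):
        try: print(t,[(round(x["score"],2),np.array(x["centre"])*[640,400]) for x in (bot.look_for if "keeper" in t else bot.place_of)(cam,t)[:4]])
        except Exception as e: print(t,e)
    im=np.array(c["pixels"]).astype(int)
    print({q:im[tuple(pr(pad(q)).round().astype(int)[::-1])] for q in(0,.93)})
    old=cv2.imread(f"pics/{cam}4.png")
    print("before",{q:old[tuple(pr(pad(q)).round().astype(int)[::-1])][::-1] for q in(0,.93)})
print(bot.get_obs()["clock"],o["ft_force"])
E
```

```text
clock: 19.53
eef_pos: [0.4633, 0.0197, 0.2563]
tool_rot: [-0.078, 0.997, -0.0, -0.001]
ft_force: [0.0, 0.0, -0.2]
grip_width: 0.0
grasp_force: 0.0
top expect {0: array([247.6, 105. ]), 0.4: array([249.7, 113.7]), 0.75: array([251.3, 118.6]), 0.93: array([252.1, 120. ])} weight [257.7 142.7]
blue_pad []
red_pad it knows: blue_cradle, blue_hinge, blue_lip, blue_pad, clip, glazing_tool, mallet, red_cradle, weight, yellow_cradle
weight [(0.66, array([407.9, 293.6]))]
blue_keeper [(0.33, array([240.2, 107.1]))]
{0: array([164, 153, 133]), 0.93: array([123, 113, 100])}
before {0: array([44, 39, 35], dtype=uint8), 0.93: array([84, 88, 80], dtype=uint8)}
scene expect {0: array([424.4, 211.8]), 0.4: array([419.1, 213.8]), 0.75: array([416.5, 217.9]), 0.93: array([416. , 220.7])} weight [402.3 226.3]
blue_pad [(0.86, array([416.9, 220.9]))]
red_pad it knows: blue_cradle, blue_hinge, blue_lip, blue_pad, clip, glazing_tool, mallet, red_cradle, weight, yellow_cradle
weight [(0.81, array([225.2, 205. ])), (0.7, array([402.8, 228.5])), (0.61, array([342.4, 196.9]))]
blue_keeper [(0.84, array([426.4, 227.3]))]
{0: array([118,  90,  55]), 0.93: array([39, 35, 28])}
before {0: array([41, 34, 27], dtype=uint8), 0.93: array([81, 79, 76], dtype=uint8)}
19.9333 [-0.3  0.3  0.1]
```

The keeper stays down with the arm clear: the pad is seen at (416.9, 220.9), and 0.93 rad predicts (416.0, 220.7). The weight is where it should be, so I'm handing in.

```bash
python3 -c "
from workcell import bot
print(bot.job_done())"
```

```text
the job is handed in; nothing more can be done
None
```

I handed the job in at about 20 s: the 120 mm blue weight is home in the blue cradle and its keeper stays latched down. The last pictures agree with 0.93 rad, I kept the arm clear of the other keepers and the bystanders, and the hand-in returned no verdict.

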